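# Unlock the scale hinge mount and thread its pin

## Robot

A 7-joint arm with a two-finger parallel gripper is mounted at the origin on the work surface. World frame = base frame: x ahead of the robot, y to its left, z up, the work surface at z = 0. Lengths are in m, angles in rad, forces in N, time in s.
With the tool pointing down it reaches from about 0.425 to 0.875 m from the base axis. Payload 4.7 kg.
Tool frame: the origin (TCP) lies between the finger pads, 19 mm behind the fingertips; this is the grasp point; z points along the fingers, y is the line along which they close (so a half turn about z gives the same grasp; the last joint's range is limited). The gripper opens to 87 mm and grips with 3 to 60 N. Pads are 19 mm wide; open, the fingers measure 117 mm over their backs; the gripper's body (75 mm by 190 mm) begins 51 mm behind the grasp point.
Start: joints at [-1.221, 0.321, -0.07, 1.45, 0.023, 1.371, -0.057], TCP at [0.214, 0.614, 0.241] pointing down, gripper open.
Joint ranges: [-2.86, 2.86], [-0.3, 2.09], [-1.38, 1.24], [0.06, 2.45], [-1.56, 4.7], [0.09, 2.05], [-2.69, 2.69]. Speed limits (rad/s): [2.57, 2.57, 3.14, 3.14, 3.14, 3.14, 3.14].

## Interface

Orientations are given as a rotation vector (axis times angle).
In Python, from bench import ctrl gives the robot as it stands.
- The arm moves only by the shell command python3 -m jog 'ROWS' [FORCE]. ROWS is JSON, a list that holds one entry, the list of rows, each a list of 7 numbers: the shift along the tool's x, y, z in mm, then the turn, a rotation vector about the tool's x, y, z in degrees, then the finger opening in mm, from 0 to 87. A call has 1 to 10 rows; each row is the pose to reach, as a shift and turn from the pose commanded when the call began, along the tool's axes at that moment; what a row does not reach only later rows make up. A row lasts 1/10 s, in which the tool goes at most 50 mm and 8.59 degrees, less where a joint would pass 70% of its speed; a pose out of reach is approached as far as the arm can. A call with a gripper value outside its range is refused whole. The fingers move at their own pace and stop on an object; FORCE is the grip in N (left out, the last holds). Time passes only in rows, so rows that repeat a pose let the fingers close. It gives the time, the measured TCP pose, the force, the opening and the grip force at its end, in the units of the state.
- ctrl.get_state(): the state, without advancing time (a new reading comes with each control period).
- ctrl.get_image(name): name is "scene" or "top" or "wrist"; returns a dict with "image" (480x640x3 uint8, red, green, blue), "depth" (480x640 float32, m along the optical axis (not along the pixel's ray), 0 where there is no reading), "fov_y" (degrees; the focal length in pixels is half the picture's height over the tangent of half this angle, whatever the lens; pixels are square), "cx", "cy" (the principal point, pixels), "rvec" (rotation vector, rad) and "tvec" (3), from world to camera coordinates, as OpenCV has them. Camera axes: x right, y down, z forward; pixel columns grow to the right and rows downward; lengths in m; the calibration is good to about 2 mm. The wrist camera is an equidistant fisheye: a pixel r from the principal point sees the ray r / f radians off the axis. A picture is of the moment at which its call begins.
- ctrl.close_job(): hands the job in; it is judged then, once.
The state is a dict: "time": time; "joint_positions": joint angles; "qd": joint speeds; "joint_torque": joint torques, N m; "position": TCP position; "tool_rot": TCP orientation; "ft_force": force on the tool from outside, world axes, zero at the start; "torque": the same for the moment, N m; "grip_width": opening from 0.0 (shut) to 1.0 (fully open); "grip_force": force on a finger pad.
Only numpy, scipy, OpenCV 4.12 (cv2) and the standard library are available. Lean on these libraries where they do the work, as an engineer would, in place of code of your own. Each camera call takes 0.05 s, during which the arm holds its last target. There are 200 camera calls.

## Task

Slide the red lock plate straight up out of the slot between the two lugs of the hinge mount and put it in the low empty blue bin beside the mount. Then take the hinge pin from its cradle by the orange handle and thread it, nose first, through the bushings of both lugs, from whichever side you like, until full-thickness shank sticks out beyond the far lug. Finish while still holding the pin there by its handle, and leave the other things on the bench where they are.

Things in the scene. Friction and masses are not known exactly. Their poses are not given: they have to be found in the camera images.
- mount: Fixed hinge mount. Origin: centre of its underside on the bench; z up. Foot 130 (x) x 120 (y) mm, grey pedestal 120 x 110 mm, top at z = 40. On it two upright lugs, 60 wide (x), each spanning |y| = 23 to 35 mm, tops at z = 98. Between them two steel channels (|x| = 24 to 37 mm, tops at z = 84) hold the lock plate upright at y = 0 with 1.5 mm play; it blocks the bores.
- bore (a point): Point on the common level axis of the two bushings, midway between the lugs (mount x = 0, y = 0, z = 80 mm), axes as the mount's: y runs along the bores. Each bushing is a round through hole of 18 mm diameter in its lug, with 2 mm chamfers at both ends.
- plate: Loose red lock plate with a yellow top band, 60 wide (x), 8 thick (y), 100 mm tall (z), about 0.15 kg. Origin: centre of its lower edge. Starts upright in the mount's channels, axes as the mount's, lower edge 40 mm and top edge 140 mm above the bench; it must rise 44 mm to leave the channels, 58 mm to clear the lugs.
- plate_top (a point): Middle of the plate's top edge, 100 mm above the plate's origin. The top 42 mm of the plate stand above the lugs and can be pinched across the 8 mm thickness.
- plate_mid (a point): Centre of the plate (50 mm above its origin).
- bin: Low empty open blue bin, fixed, 140 (x) x 180 (y) mm outside, 45 mm high, walls and floor 5 mm thick. Origin: centre of its underside, on the bench. It stands on one side of the mount, the pin's cradle on the other; which side varies. The plate may stand, lean or lie in it.
- cradle: Fixed black cradle: base 70 (x) x 120 (y) mm, 10 mm high, with two white V-supports (10 mm thick in y, about 40 mm wide in x, tops about 53 mm up) at y = -5 and +65 mm. Origin: centre of its underside, on the bench. The pin starts in it, level along the cradle's y axis.
- pin: Loose hinge pin, about 0.18 kg. Origin on its axis at the collar's front face. Steel shank, 14 mm diameter, runs 110 mm along +y, the last 15 mm a nose tapering to 7 mm. Behind the origin a collar (26 mm diameter, 5 mm) and an orange handle 20 mm square, y = -5 to -55 mm. Starts level, axis 50 mm above the bench, nose to +y, axes as the cradle's, origin at y = -20 mm of it.
- pin_tip (a point): Tip of the pin's nose, on its axis, 110 mm ahead of its origin.
- pin_grip (a point): Middle of the orange handle, on the pin's axis, 30 mm behind its origin: where to grip it. The handle's flat sides face the pin's x and z; it overhangs the cradle freely. The pin's centre of mass lies about 60 mm ahead of this point.
- load_cell: Bystander: aluminium load cell bar, 34 x 130 mm, 32 mm high; origin under its centre.
- foot: Bystander: round steel scale foot, 72 mm in diameter, 36 mm high; origin under its centre.
- threadlocker: Bystander: red bottle, 38 mm in diameter, 100 mm high; origin under its centre.
- screwdriver: Bystander: screwdriver lying flat on the bench.
- wrench: Bystander: wrench lying flat on the bench.
There are look-alikes about, which are no part of the job. What is shaped like the bin but turquoise is not meant.

How it is judged:
On the way, in this order (a step that is already met when the one before it is completed fails the run):
1. the lock plate is held by the fingers with its lower edge above the channels of the mount (z of plate in the frame of mount above 0.086 m and contact force between the fingers and plate above 0.5 N), for 0.1 s.
2. the lock plate is in the blue bin, let go and at rest (x of plate_mid in the frame of bin between -0.065 and 0.065 m and y of plate_mid in the frame of bin between -0.085 and 0.085 m and z of plate_mid in the frame of bin below 0.085 m and contact force between the fingers and plate below 0.2 N and linear speed of plate below 0.05 m/s), for 0.3 s.
3. the pin's nose, held by the fingers, has come through the first bushing into the gap between the lugs, along the bores (x of pin_tip in the frame of bore between -0.006 and 0.006 m and z of pin_tip in the frame of bore between -0.006 and 0.006 m and angle between the y axis of pin and the y axis of bore, either way round below 0.12 rad and y of pin_tip in the frame of bore between -0.023 and 0.023 m and contact force between the fingers and pin above 0.5 N), for 0.04 s.
At the end, for the whole second after the job is handed in: Plate untouched, at rest in the blue bin. Pin in both bushings (within 6 mm and 7 degrees of the bores), tip at least 15 mm beyond the far lug, collar outside the near lug, at rest, held by the fingers (over 3 N) with the tool point within 45 mm of the handle's middle (all of step 2 and x of pin_tip in the frame of bore between -0.006 and 0.006 m and z of pin_tip in the frame of bore between -0.006 and 0.006 m and x of pin in the frame of bore between -0.006 and 0.006 m and z of pin in the frame of bore between -0.006 and 0.006 m and angle between the y axis of pin and the y axis of bore, either way round below 0.12 rad and ((y of pin_tip in the frame of bore between 0.05 and 0.08 m and y of pin in the frame of bore between -0.065 and -0.03 m) or (y of pin_tip in the frame of bore between -0.08 and -0.05 m and y of pin in the frame of bore between 0.03 and 0.065 m)) and contact force between the fingers and pin above 3 N and distance between the grasp point and pin_grip below 0.045 m and linear speed of pin below 0.03 m/s); the arm keeps its last pose, push and grip.
It fails at once if one of the loose bystanders is pushed more than 30 mm away (distance of any of load_cell, foot, threadlocker, screwdriver, wrench from where it was at the start of the episode above 0.03 m).
It also fails if it takes over 61 s, if anything falls off the work surface, if the arm or the gripper's body presses on something with over 40 N, if the wrist force passes 120 N, or if a joint passes its speed limit or range.

## Working session

There is one attempt and no reset: what is moved stays moved. The work goes in short steps, Python scripts to look and compute and a shell command to move; the robot and the scene stay as the last step left them, time stands still between calls to the robot, and variables do not carry over. Pictures are saved under pics/ and viewed, at most 10 in all, crops included, and the job is handed in when it is done.

```bash
ls; mkdir -p pics; cat > h.py <<'E'
import numpy as np,cv2
from scipy.spatial.transform import Rotation as R
from bench import ctrl
def grab(n):
    d=ctrl.get_image(n); np.savez(f'/tmp/{n}.npz',**d); return d
def load(n): 
    d=np.load(f'/tmp/{n}.npz'); return {k:d[k] for k in d}
def cloud(d):  # pinhole world points HxWx3
    f=240/np.tan(np.radians(float(d['fov_y']))/2)
    v,u=np.mgrid[:480,:640]; z=d['depth']
    P=np.stack([(u-d['cx'])/f*z,(v-d['cy'])/f*z,z],-1)
    M=R.from_rotvec(np.ravel(d['rvec'])).as_matrix()
    W=(P-np.ravel(d['tvec']))@M; W[z==0]=np.nan
    return W
def totool(p):  # world point -> mm shift in current tool axes
    s=ctrl.get_state(); return R.from_rotvec(s['tool_rot']).inv().apply(np.array(p)-s['position'])*1000
E
python3 - <<'E'
from h import *
for n in('top','scene'):
    d=grab(n); cv2.imwrite(f'pics/{n}0.png',d['image'][:,:,::-1]); print(n,d['fov_y'],d['tvec'])
print(ctrl.get_state())
E
```

```text
pics
top 42.00877481006977 [0.04176172 0.49676034 1.65476272]
scene 53.99012600721774 [-0.35189401 -0.2360359   1.40338989]
{'time': 0.1, 'joint_positions': array([-1.22089543,  0.32173998, -0.07007876,  1.4515423 ,  0.02259357,
        1.37079135, -0.05686044]), 'qd': array([-5.61486227e-04, -1.31216293e-03, -2.96934390e-05, -3.39385069e-03,
        1.52490989e-04,  5.81651281e-04, -1.21054341e-03]), 'joint_torque': array([-7.29861422e-04, -4.92567551e+01, -4.06101560e-01, -3.13399923e+01,
       -6.43468439e-02,  3.95039935e-02,  6.10413053e-05]), 'position': array([0.21408651, 0.6132487 , 0.24028195]), 'tool_rot': array([-5.24873766e-01, -3.09723642e+00,  2.64342218e-03]), 'ft_force': array([ 0.01940682,  0.2414713 , -0.21945166]), 'torque': array([-0.04965149,  0.03602446, -0.03469117]), 'grip_force': 0.0, 'grip_width': 0.999021191757666}
```

View pics/top0.png

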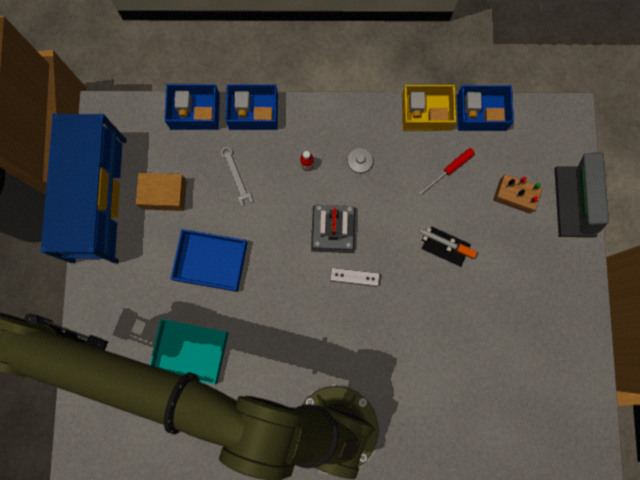

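View pics/scene0.png

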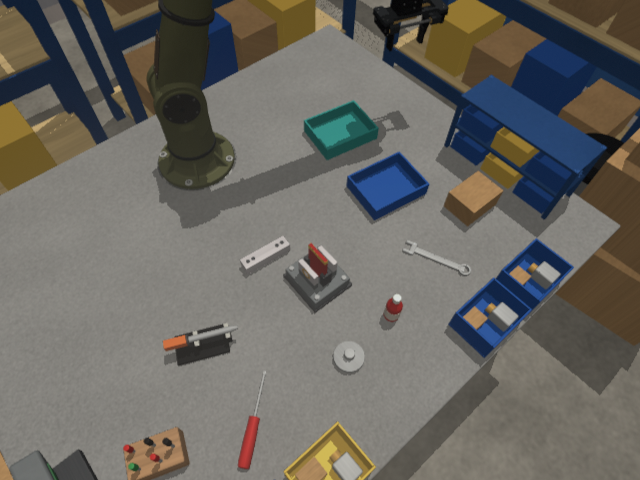

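Top view: the empty blue bin is at (210,260). Its look-alikes are the turquoise bin at (190,350) and the filled blue bins at (192,106), (252,106) and (485,107). The mount, with the red plate between its lugs, is at (334,228). The pin with the orange handle is in the black cradle at (448,245), and could be confused with the red screwdriver at (448,170). The red bottle at (307,160) could pass for the plate. I choose bin (210,260), plate (334,222) and pin (448,245), and will check these in one crop while measuring.

```bash
python3 - <<'E'
from h import *
d=load('top'); im=d['image']; W=cloud(d)
c=im[190:300,160:490]; cv2.imwrite('pics/crop1.png',cv2.resize(c,(792,264),interpolation=cv2.INTER_CUBIC)[:,:,::-1])
def rect(m,name):
    p=W[m]; p=p[~np.isnan(p).any(1)]
    (c,s,a)=cv2.minAreaRect((p[:,:2]*1000).astype(np.float32)); print(name,len(p),np.round(c,1),np.round(s,1),round(a,1),'z',np.percentile(p[:,2],[2,50,98]).round(4))
def box(r0,r1,c0,c1):
    m=np.zeros((480,640),bool); m[r0:r1,c0:c1]=1; return m
Z=np.nan_to_num(W[...,2])
hsv=cv2.cvtColor(im,cv2.COLOR_RGB2HSV); H,S,V=hsv[...,0],hsv[...,1],hsv[...,2]
b=box(222,298,165,255); rect(b&(Z>.036),'bin rim')
m=box(195,260,300,365); rect(m&(Z>.008)&(Z<.03),'foot'); rect(m&(Z>.012)&(Z<.05),'ped'); rect(m&(Z>.088)&(Z<.108),'lugs'); rect(m&(Z>.125),'plate')
p=box(220,272,412,482); rect(p&(Z>.004)&(Z<.02),'cradle'); rect(p&(Z>.04)&(S>150)&(H<20),'handle'); rect(p&(Z>.035),'pin all'); 
E
```

```text
bin rim 537 [448.3 347. ] [183.  141.4] 80.5 z [0.0368 0.045  0.0525]
foot 298 [543.9   9.7] [177.3 182.9] 88.5 z [0.0081 0.0109 0.0291]
ped 1368 [554.3  12.4] [143.6 184.3] 80.5 z [0.0132 0.04   0.0484]
lugs 235 [539.3   7.5] [70.4 71.9] 0.1 z [0.0884 0.0976 0.1062]
plate 78 [539.9   8.4] [60.3  7.9] 0.1 z [0.1334 0.1415 0.1478]
cradle 1239 [ 495.4 -308. ] [144.4 194.1] 0.2 z [0.0042 0.0082 0.0176]
handle 162 [ 472.1 -350.6] [51.9 22.1] 65.2 z [0.0448 0.0597 0.0689]
pin all 446 [ 496.4 -299.7] [164.5  35.8] 66.4 z [0.0441 0.0569 0.0666]
```

View pics/crop1.png

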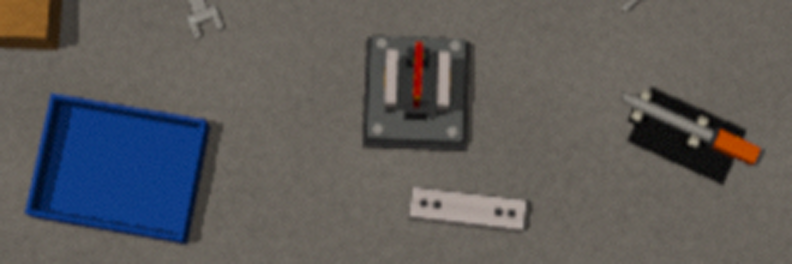

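Crop: the empty blue bin is at left, the plate's red edge sits between the two lugs, and the pin is in its black cradle, nose up-left with the orange handle at lower right. The choices hold. Measured heights fit: rim 45, lug tops 98, plate top about 141 and plate 60x8 mm.

```bash
cat >> h.py <<'E'
def plan(p,yaw):  # p world target; yaw = world angle (deg) wanted for tool y axis, tool down
    s=ctrl.get_state(); T=R.from_rotvec(s['tool_rot']); y=np.array([np.cos(np.radians(yaw)),np.sin(np.radians(yaw)),0]); z=np.array([0,0,-1.])
    G=R.from_matrix(np.c_[np.cross(y,z),y,z])
    print('shift',totool(p).round(1),'turn',np.degrees((T.inv()*G).as_rotvec()).round(2),'pos',s['position'].round(4),'t',round(s['time'],2),'F',s['ft_force'].round(1),'grip',s['grip_force'],s['grip_width'])
E
python3 - <<'E'
from h import *
plan([.540,.008,.240],90)
E
```

```text
shift [-507.1 -464.1    1.1] turn [-1.000e-01 -1.000e-02 -1.924e+01] pos [0.2141 0.6132 0.2403] t 0.1 F [ 0.   0.2 -0.2] grip 0.0 0.999021191757666
```

```bash
python3 -m jog '[[[-507,-464,0,0,0,-19.2,87],[-507,-464,0,0,0,-19.2,87],[-507,-464,0,0,0,-19.2,87],[-507,-464,0,0,0,-19.2,87],[-507,-464,0,0,0,-19.2,87],[-507,-464,0,0,0,-19.2,87],[-507,-464,0,0,0,-19.2,87],[-507,-464,0,0,0,-19.2,87],[-507,-464,0,0,0,-19.2,87],[-507,-464,0,0,0,-19.2,87]]]'
python3 - <<'E'
from h import *
plan([.540,.008,.240],90)
E
```

```text
time: 1.1
position: [0.4516, 0.1714, 0.2411]
tool_rot: [0.001, 3.142, 0.0]
ft_force: [1.5, 0.3, -0.5]
grip_width: 0.998
grip_force: 0.0
shift [ -88.5 -163.4    1.1] turn [ 0.02  0.   -0.03] pos [0.4516 0.1714 0.2411] t 1.1 F [ 1.5  0.3 -0.5] grip 0.0 0.9982499962149023
```

```bash
python3 -m jog '[[[-80,-147,0,0,0,0,87],[-80,-147,0,0,0,0,87],[-80,-147,0,0,0,0,87],[-80,-147,0,0,0,0,87],[-80,-147,0,0,0,0,87],[-80,-147,0,0,0,0,87],[-80,-147,0,0,0,0,87]]]' >/dev/null
python3 - <<'E'
from h import *
plan([.540,.008,.240],90)
d=grab('wrist'); cv2.imwrite('pics/w0.png',d['image'][:,:,::-1]); print(d['fov_y'],d['tvec'])
E
```

```text
shift [ -9.5 -20.4   0.9] turn [ 0.05 -0.05  0.12] pos [0.5305 0.0284 0.2409] t 1.8 F [-0.2 -0.2  0.1] grip 0.0 0.9964035552714381
65.70646984690485 [-0.02849093 -0.54397751  0.24922764]
```

View pics/w0.png

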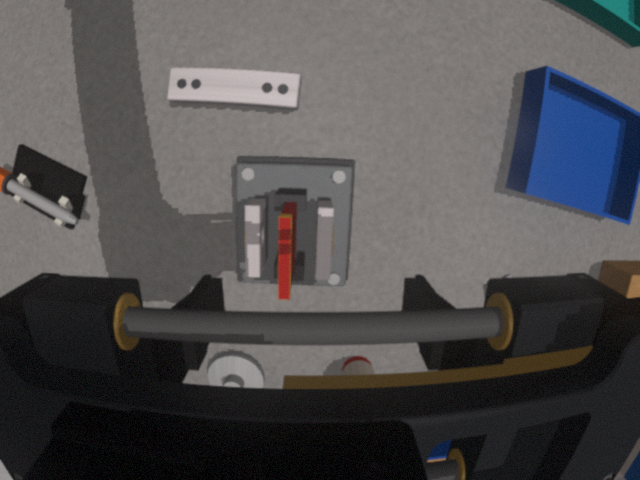

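The wrist view shows the plate's yellow top edge at (286,215), the lugs at (253,240) and (324,240), and nothing in the way. Next I refine the mount with this closer depth image.

```bash
cat >> h.py <<'E'
def fcloud(d):
    f=240/np.tan(np.radians(float(d['fov_y']))/2); v,u=np.mgrid[:480,:640]
    a,b=u-d['cx'],v-d['cy']; r=np.hypot(a,b)+1e-9; k=np.tan(r/f)/r; z=d['depth']
    W=(np.stack([a*k*z,b*k*z,z],-1)-np.ravel(d['tvec']))@R.from_rotvec(np.ravel(d['rvec'])).as_matrix()
    W[z==0]=np.nan; return W
def rect(W,m,name):
    p=W[m]; p=p[~np.isnan(p).any(1)]
    (c,s,a)=cv2.minAreaRect((p[:,:2]*1000).astype(np.float32)); print(name,len(p),np.round(c,1),np.round(s,1),round(a,1),'z',np.percentile(p[:,2],[2,50,98]).round(4),'med',np.median(p,0).round(4))
def box(r0,r1,c0,c1):
    m=np.zeros((480,640),bool); m[r0:r1,c0:c1]=1; return m
E
python3 - <<'E'
from h import *
d=load('wrist'); W=fcloud(d); Z=np.nan_to_num(W[...,2]); m=box(150,300,225,365)
near=lambda a,b:(Z>a)&(Z<b)
rect(W,m&near(.132,.15),'plate')
for n,x in(('L',(240,265)),('R',(314,340))):
    rect(W,box(195,290,*x)&near(.0955,.1005),'lug'+n)
rect(W,m&near(.037,.043),'ped')
rect(W,box(60,225,500,639)&near(.042,.05),'bin'); rect(W,box(140,240,0,90)&near(.042,.07),'pin')
rect(W,box(200,330,100,540)&near(.15,.25),'grip')
E
```

```text
plate 1085 [539.    8.7] [ 8.9 60.9] 88.4 z [0.1344 0.1393 0.1406] med [0.5355 0.0088 0.1393]
lugL 1112 [537.9 -20.1] [12.8 60.4] 87.3 z [0.0958 0.0973 0.0987] med [ 0.5375 -0.0201  0.0973]
lugR 1081 [540.2  37.8] [12.3 61. ] 88.0 z [0.096  0.0974 0.0988] med [0.5375 0.0376 0.0974]
ped 7845 [538.9   8.8] [110.7 120. ] 88.6 z [0.0377 0.0393 0.0421] med [0.5233 0.0187 0.0393]
bin 1747 [446.4 347.8] [182.8 141.1] 80.6 z [0.0423 0.0445 0.0461] med [0.452  0.2935 0.0445]
pin 1496 [ 500.1 -286.3] [141.3  36.1] 65.1 z [0.0435 0.0536 0.0602] med [ 0.5013 -0.28    0.0536]
grip 1850 [528.5  28.6] [ 18.5 107.1] 0.1 z [0.2221 0.236  0.2494] med [ 0.5216 -0.0146  0.236 ]
```

```bash
python3 - <<'E'
from h import *
plan([.539,.0088,.124],88)
E
```

```text
shift [ -8.5 -19.7 117. ] turn [ 0.04 -0.03  2.14] pos [0.5305 0.0284 0.2411] t 1.85 F [-0.1  0.6  1.2] grip 0.0 1.0004426827418065
```

```bash
python3 -m jog '[[[-8.5,-20,20,0,0,2.1,87],[-8.5,-20,60,0,0,2.1,87],[-8.5,-20,100,0,0,2.1,87],[-8.5,-20,117,0,0,2.1,87],[-8.5,-20,117,0,0,2.1,87],[-8.5,-20,117,0,0,2.1,40],[-8.5,-20,117,0,0,2.1,0],[-8.5,-20,117,0,0,2.1,0],[-8.5,-20,117,0,0,2.1,0],[-8.5,-20,117,0,0,2.1,0]]]' 40
python3 -m jog '[[[0,0,0,0,0,0,0],[0,0,0,0,0,0,0],[0,0,0,0,0,0,0],[0,0,0,0,0,0,0]]]' 40
```

```text
time: 2.85
position: [0.54, 0.0065, 0.1249]
tool_rot: [0.059, 3.14, 0.001]
ft_force: [0.5, 0.5, -0.0]
grip_width: 0.634
grip_force: 0.0
time: 3.25
position: [0.5396, 0.0064, 0.1242]
tool_rot: [-0.059, -3.141, -0.0]
ft_force: [0.1, 0.1, 0.8]
grip_width: 0.264
grip_force: 0.0
```

```bash
python3 -m jog '[[[0.6,2.3,0,0,0,0,18],[0.6,2.3,0,0,0,0,0],[0.6,2.3,0,0,0,0,0],[0.6,2.3,0,0,0,0,0],[0.6,2.3,0,0,0,0,0]]]' 40
python3 -m jog '[[[0.0,0,0,0,0,0,0],[0,0,0,0,0,0,0],[0,0,0,0,0,0,0]]]' 40
```

```text
time: 3.75
position: [0.5391, 0.0088, 0.1242]
tool_rot: [-0.059, -3.141, -0.0]
ft_force: [-0.1, 0.5, -0.5]
grip_width: 0.089
grip_force: 40.0
time: 4.05
position: [0.5391, 0.0088, 0.1243]
tool_rot: [0.059, 3.141, 0.0]
ft_force: [0.7, 0.8, -0.6]
grip_width: 0.088
grip_force: 40.0
```

```bash
python3 -m jog '[[[0,0,-10,0,0,0,0],[0,0,-20,0,0,0,0],[0,0,-30,0,0,0,0],[0,0,-40,0,0,0,0],[0,0,-50,0,0,0,0],[0,0,-60,0,0,0,0],[0,0,-75,0,0,0,0],[0,0,-90,0,0,0,0],[0,0,-90,0,0,0,0],[0,0,-90,0,0,0,0]]]'
python3 - <<'E'
from h import *
plan([.447,.3478,.214],80.6)
E
```

```text
time: 5.05
position: [0.5393, 0.0087, 0.2147]
tool_rot: [0.059, 3.14, 0.001]
ft_force: [-0.2, 0.8, -2.7]
grip_width: 0.088
grip_force: 40.0
shift [104.9 335.4   0.7] turn [0.02 0.05 7.26] pos [0.5393 0.0087 0.2147] t 5.05 F [-0.2  0.8 -2.7] grip 39.99257490970194 0.0880656903505929
```

```bash
python3 -m jog '[[[10,33,0,0,0,1,0],[22,70,0,0,0,2,0],[35,110,0,0,0,3,0],[47,150,0,0,0,4,0],[60,190,0,0,0,5,0],[72,230,0,0,0,6,0],[85,270,0,0,0,7,0],[95,305,0,0,0,7.2,0],[105,335,0,0,0,7.2,0],[105,335,0,0,0,7.2,0]]]'
python3 -m jog '[[[0,0,0,0,0,0,0],[0,0,0,0,0,0,0]]]'
python3 - <<'E'
from h import *
plan([.447,.3478,.091],80.6)
d=grab('wrist'); W=fcloud(d);Z=np.nan_to_num(W[...,2])
hsv=cv2.cvtColor(d['image'],cv2.COLOR_RGB2HSV)
m=((hsv[...,0]<6)|(hsv[...,0]>174))&(hsv[...,1]>150)&(Z>.1)&(np.hypot(W[...,0]-.447,W[...,1]-.348)<.08)
rect(W,m,'plate'); rect(W,(Z>.042)&(Z<.05)&(np.hypot(W[...,0]-.447,W[...,1]-.348)<.125),'bin')
cv2.imwrite('pics/w1.png',d['image'][:,:,::-1])
E
```

```text
time: 6.05
position: [0.4429, 0.353, 0.2128]
tool_rot: [-0.242, -3.129, -0.002]
ft_force: [-0.8, 0.2, -1.2]
grip_width: 0.086
grip_force: 40.0
time: 6.25
position: [0.4472, 0.3458, 0.2136]
tool_rot: [-0.258, -3.131, 0.003]
ft_force: [-1.0, 0.0, -1.5]
grip_width: 0.089
grip_force: 40.0
shift [  0.5   2.1 122.6] turn [-0.09 -0.01 -0.04] pos [0.4472 0.3458 0.2136] t 6.25 F [-1.   0.  -1.5] grip 39.99237785115838 0.08856996351831138
plate 1862 [445.8 361.4] [129.1  51.3] 79.3 z [0.2276 0.2289 0.3161] med [0.4313 0.3472 0.2289]
bin 2783 [445.  348.1] [181.4 137.7] 80.1 z [0.0425 0.0443 0.0459] med [0.3986 0.3556 0.0443]
```

View pics/w1.png

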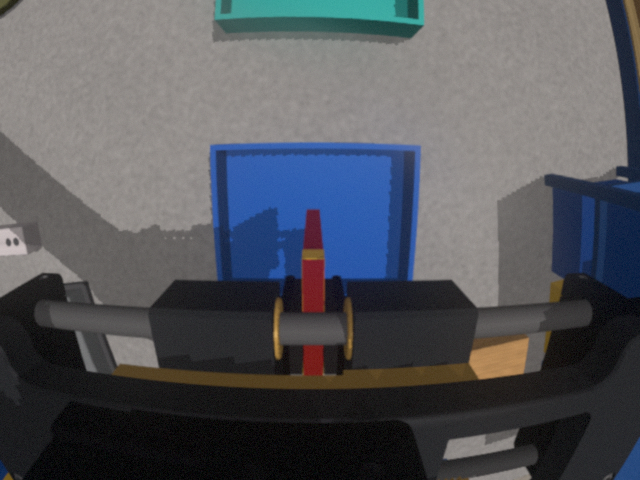

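The plate is held upright in the fingers at (312,300), over the middle of the empty blue bin (corners near (212,148) and (420,148)). Its top is at z=0.229, so I descend about 121 mm.

```bash
python3 -m jog '[[[0,0,35,0,0,0,0],[0,0,70,0,0,0,0],[0,0,100,0,0,0,0],[0,0,112,0,0,0,0],[0,0,118,0,0,0,0],[0,0,121,0,0,0,0],[0,0,121,0,0,0,0],[0,0,121,0,0,0,0]]]'
python3 -m jog '[[[0,0,1.5,0,0,0,0],[0,0,1.5,0,0,0,0]]]'
```

```text
time: 7.1
position: [0.4475, 0.348, 0.0947]
tool_rot: [0.256, 3.129, 0.003]
ft_force: [0.5, 0.4, -1.5]
grip_width: 0.088
grip_force: 40.0
time: 7.3
position: [0.4469, 0.3476, 0.0923]
tool_rot: [0.256, 3.131, 0.001]
ft_force: [0.6, 0.3, -1.9]
grip_width: 0.086
grip_force: 40.0
```

```bash
python3 -m jog '[[[0,0,1.5,0,0,0,0],[0,0,1.5,0,0,0,0],[0,0,1.5,0,0,0,20],[0,0,1.5,0,0,0,20],[0,0,1.5,0,0,0,50],[0,0,1.5,0,0,0,87],[0,0,1.5,0,0,0,87],[0,0,1.5,0,0,0,87]]]'
python3 -m jog '[[[0,0,-40,0,0,0,87],[0,0,-80,0,0,0,87],[0,0,-120,0,0,0,87],[0,0,-120,0,0,0,87],[0,0,-120,0,0,0,87]]]'
python3 - <<'E'
from h import *
plan([.474,-.351,.20],65-90)
plan([.474,-.351,.20],65+90)
d=grab('wrist'); W=fcloud(d);Z=np.nan_to_num(W[...,2])
hsv=cv2.cvtColor(d['image'],cv2.COLOR_RGB2HSV)
m=((hsv[...,0]<6)|(hsv[...,0]>174))&(hsv[...,1]>150)&(np.hypot(W[...,0]-.447,W[...,1]-.348)<.12)
rect(W,m,'plate')
print(ctrl.get_state()['joint_positions'].round(2))
E
```

```text
time: 8.1
position: [0.4467, 0.3474, 0.0904]
tool_rot: [0.256, 3.131, 0.0]
ft_force: [-0.3, 0.4, -0.1]
grip_width: 0.507
grip_force: 0.0
time: 8.6
position: [0.4471, 0.3478, 0.2113]
tool_rot: [0.256, 3.13, 0.003]
ft_force: [0.2, 0.3, 0.3]
grip_width: 0.952
grip_force: 0.0
shift [-139.9 -685.1   10.2] turn [ 1.5000e-01 -5.0000e-02  1.0566e+02] pos [0.4471 0.3478 0.2113] t 8.6 F [0.2 0.3 0.3] grip 0.0 0.9516627612368247
shift [-139.9 -685.1   10.2] turn [ 5.000e-02  1.400e-01 -7.434e+01] pos [0.4471 0.3478 0.2113] t 8.6 F [0.2 0.3 0.3] grip 0.0 0.9516627612368247
plate 887 [448.  364.9] [128.6  59.3] 86.7 z [0.1032 0.1047 0.3148] med [0.4334 0.3472 0.1047]
[-0.88  0.16  0.19  1.72 -0.03  1.27  0.73]
```

Released: the plate stands in the bin with its top at z=0.105. Now to the pin.

```bash
python3 -m jog '[[[-10,-49,0,0,0,7.5,87],[-20,-98,0,0,0,15,87],[-30,-147,0,0,0,22.5,87],[-40,-196,0,0,0,30,87],[-50,-245,0,0,0,37.5,87],[-60,-294,0,0,0,45,87],[-70,-343,0,0,0,52.5,87],[-80,-392,0,0,0,60,87],[-90,-441,0,0,0,67.5,87],[-100,-490,0,0,0,75,87]]]' >/dev/null
python3 -m jog '[[[0,0,0,0,0,0,87],[0,0,0,0,0,0,87]]]'
python3 - <<'E'
from h import *
plan([.474,-.351,.20],65-90)
E
```

```text
time: 9.85
position: [0.4646, -0.153, 0.2087]
tool_rot: [-2.11, -2.324, 0.003]
ft_force: [0.7, 1.0, 0.6]
grip_width: 1.001
grip_force: 0.0
shift [-197.9   -9.7    8.7] turn [-1.700e-01  1.000e-02  3.051e+01] pos [ 0.4646 -0.153   0.2087] t 9.85 F [0.7 1.  0.6] grip 0.0 1.0012892016286
```

```bash
python3 -m jog '[[[-45,-3,0,0,0,7.5,87],[-90,-5,0,0,0,15,87],[-135,-7,0,0,0,22.5,87],[-180,-9,5,0,0,30,87],[-198,-10,8,0,0,30.5,87],[-198,-10,8,0,0,30.5,87],[-198,-10,8,0,0,30.5,87],[-198,-10,8,0,0,30.5,87]]]' >/dev/null
python3 - <<'E'
from h import *
plan([.474,-.351,.20],65-90)
d=grab('wrist'); W=fcloud(d);Z=np.nan_to_num(W[...,2]); im=d['image']
hsv=cv2.cvtColor(im,cv2.COLOR_RGB2HSV); near=np.hypot(W[...,0]-.495,W[...,1]+.30)<.13
rect(W,near&(Z>.052)&(Z<.075)&(hsv[...,0]<20)&(hsv[...,1]>150),'handle top')
rect(W,near&(Z>.035)&(Z<.075)&(hsv[...,0]<20)&(hsv[...,1]>150),'handle')
rect(W,near&(Z>.054)&(Z<.08),'pin')
rect(W,near&(Z>.006)&(Z<.0125),'cradle')
cv2.imwrite('pics/w2.png',im[:,:,::-1])
E
```

```text
shift [-4.2 -0.7  1.6] turn [-0.07 -0.11  0.39] pos [ 0.4763 -0.3475  0.2016] t 10.65 F [ 0.8  0.  -0. ] grip 0.0 0.9994845001506246
handle top 1426 [ 470.6 -349.3] [49.3 19.2] 65.5 z [0.0577 0.0592 0.0606] med [ 0.471  -0.3485  0.0592]
handle 1426 [ 470.6 -349.3] [49.3 19.2] 65.5 z [0.0577 0.0592 0.0606] med [ 0.471  -0.3485  0.0592]
pin 3361 [ 495.4 -298.2] [163.1  23.7] 64.5 z [0.0542 0.0573 0.0612] med [ 0.4858 -0.321   0.0573]
cradle 6911 [ 491.8 -304.5] [120.2  70.1] 65.2 z [0.0077 0.0093 0.0109] med [ 0.4939 -0.2984  0.0093]
```

View pics/w2.png

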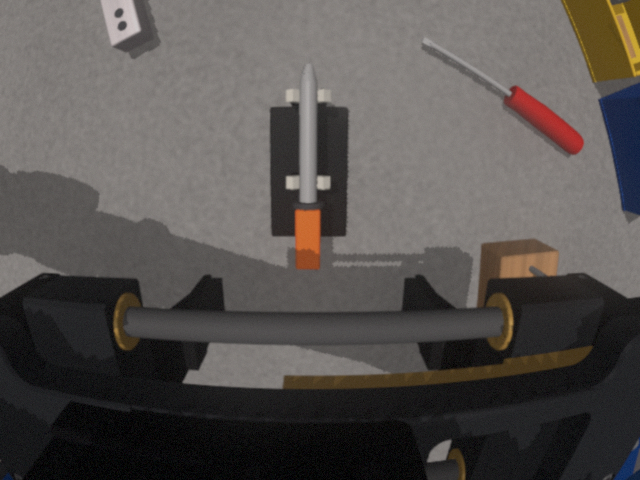

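The wrist view shows the orange handle at (308,238) and the shank going up through the white V-supports at (308,180) and (308,97). Handle and cradle measurements agree on the grip point (0.4707, -0.3497, 0.050), yaw 65.2°.

```bash
python3 -c "
from h import *
plan([.4707,-.3497,.050],65.2-90)"
```

```text
shift [ -4.4  -4.2 151.9] turn [-0.03 -0.1   0.18] pos [ 0.4764 -0.3477  0.2019] t 10.7 F [-0.3 -0.   1.1] grip 0.0 1.00138318632419
```

```bash
python3 -m jog '[[[-4.4,-4.2,0,0,0,0.2,87],[-4.4,-4.2,40,0,0,0.2,87],[-4.4,-4.2,80,0,0,0.2,87],[-4.4,-4.2,115,0,0,0.2,80],[-4.4,-4.2,140,0,0,0.2,70],[-4.4,-4.2,150,0,0,0.2,60],[-4.4,-4.2,152,0,0,0.2,50],[-4.4,-4.2,152,0,0,0.2,40]]]' >/dev/null
python3 -m jog '[[[0,0,0,0,0,0,35],[0,0,0,0,0,0,35]]]' >/dev/null
python3 -c "
from h import *
plan([.4707,-.3497,.050],65.2-90)"
```

```text
shift [ 3.  -1.3  1.7] turn [ 0.14 -0.01 -0.23] pos [ 0.4706 -0.353   0.0517] t 11.7 F [ 0.1 -0.4 -0.2] grip 0.0 0.46626553064250986
```

```bash
python3 -m jog '[[[3,-1.3,1.7,0,0,-0.2,35],[3,-1.3,1.7,0,0,-0.2,28],[3,-1.3,1.7,0,0,-0.2,15],[3,-1.3,1.7,0,0,-0.2,10],[3,-1.3,1.7,0,0,-0.2,10],[3,-1.3,1.7,0,0,-0.2,10],[3,-1.3,1.7,0,0,-0.2,10]]]' 60
python3 -m jog '[[[0,0,0,0,0,0,10],[0,0,0,0,0,0,10]]]' 60
python3 -m jog '[[[0,0,-10,0,0,0,10],[0,0,-20,0,0,0,10],[0,0,-40,0,0,0,10],[0,0,-60,0,0,0,10],[0,0,-80,0,0,0,10],[0,0,-80,0,0,0,10],[0,0,-80,0,0,0,10]]]'
python3 - <<'E'
from h import *
plan([.539-.15*np.cos(np.radians(88)),.0088-.185,.130],-2)
d=grab('wrist'); W=fcloud(d);Z=np.nan_to_num(W[...,2]); im=d['image']
cv2.imwrite('pics/w3.png',im[:,:,::-1])
E
```

```text
time: 12.4
position: [0.4703, -0.3494, 0.0487]
tool_rot: [2.647, 1.691, 0.001]
ft_force: [2.0, -0.0, -0.7]
grip_width: 0.221
grip_force: 60.0
time: 12.6
position: [0.4702, -0.3494, 0.0487]
tool_rot: [2.647, 1.691, 0.001]
ft_force: [1.7, -0.1, 0.3]
grip_width: 0.22
grip_force: 60.0
time: 13.3
position: [0.4697, -0.3491, 0.1286]
tool_rot: [-2.647, -1.692, -0.001]
ft_force: [0.4, 0.5, -2.4]
grip_width: 0.221
grip_force: 60.0
shift [183.8 -14.4  -1.3] turn [ 2.000e-02 -3.000e-02 -2.283e+01] pos [ 0.4697 -0.3491  0.1286] t 13.3 F [ 0.4  0.5 -2.4] grip 59.987759459763765 0.221068431109133
```

View pics/w3.png

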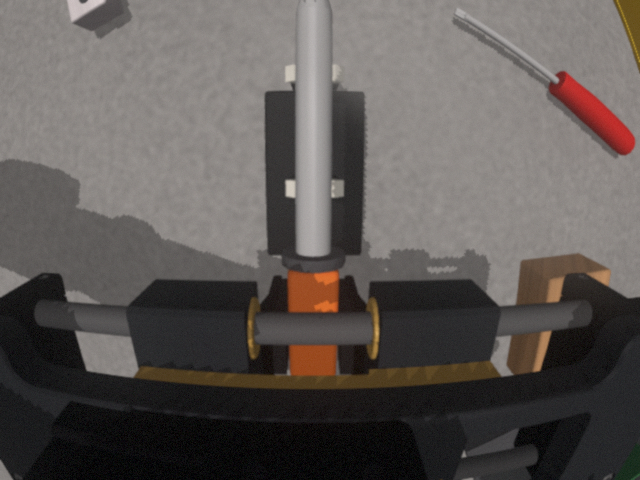

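The pin is held and level, shank straight ahead at (313,130), collar at (313,262). Now its axis in the tool frame.

```bash
cat >> h.py <<'E'
def pinaxis(d,s):
    W=fcloud(d); T=R.from_rotvec(s['tool_rot']); P=T.inv().apply((W-s['position']).reshape(-1,3))*1000
    ok=~np.isnan(P).any(1)&(abs(P[:,1])<20)&(abs(P[:,2])<25)&(P[:,0]>38)&(P[:,0]<135)
    P=P[ok]; xs=[];ys=[];zs=[]
    for a in range(38,122,4):
        q=P[(P[:,0]>=a)&(P[:,0]<a+4)]
        if len(q)<20: continue
        top=np.percentile(q[:,2],3); q=q[q[:,2]<top+5]
        xs.append(a+2); ys.append((np.percentile(q[:,1],1)+np.percentile(q[:,1],99))/2); zs.append(top+7-.7)
    fy=np.polyfit(xs,ys,1); fz=np.polyfit(xs,zs,1)
    print('pin y(tool)= %.2f + x*%.4f ; z(tool)= %.2f + x*%.4f'%(fy[1],fy[0],fz[1],fz[0]),'at tip x140:',np.polyval(fy,140).round(1),np.polyval(fz,140).round(1),'xmax',P[:,0].max().round(1))
E
python3 -c "
from h import *
pinaxis(load('wrist'),ctrl.get_state())"
```

```text
pin y(tool)= 0.69 + x*0.0058 ; z(tool)= -2.85 + x*0.0042 at tip x140: 1.5 -2.3 xmax 130.1
```

```bash
python3 -c "
from h import *
plan([.5305,-.2061,.125],-2)"
```

```text
shift [155.1  -4.3   2.9] turn [ -0.07  -0.04 -22.83] pos [ 0.4693 -0.3487  0.1278] t 13.35 F [-0.1 -0.7 -2.8] grip 59.98774437233806 0.22320515098701538
```

```bash
python3 -m jog '[[[20,-1,0,0,0,-3,10],[40,-1,0,0,0,-6,10],[60,-2,0,0,0,-9,10],[80,-2,0,0,0,-12,10],[100,-3,0,0,0,-15,10],[120,-3,0,0,0,-18,10],[140,-4,0,0,0,-21,10],[155,-4.3,3,0,0,-22.8,10],[155,-4.3,3,0,0,-22.8,10],[155,-4.3,3,0,0,-22.8,10]]]' >/dev/null
python3 - <<'E'
from h import *
plan([.5305,-.2061,.0782],-2)
d=grab('wrist'); s=ctrl.get_state(); pinaxis(d,s); W=fcloud(d); cv2.imwrite('pics/w4.png',d['image'][:,:,::-1])
Z=np.nan_to_num(W[...,2]); c=np.hypot(W[...,0]-.539,W[...,1]-.0088)<.09
for a,b in((.09,.103),(.036,.043)):
    m=c&(Z>a)&(Z<b); print(m.sum()); 
    if m.sum()>50: rect(W,m,'m')
E
```

```text
shift [ 1.  -0.3 47.2] turn [-0.04  0.04 -0.04] pos [ 0.5308 -0.2071  0.1254] t 14.35 F [ 0.2 -0.9 -2.9] grip 59.98761931434274 0.22314397048342124
pin y(tool)= 0.44 + x*0.0061 ; z(tool)= -1.74 + x*0.0021 at tip x140: 1.3 -1.4 xmax 130.5
0
1289
m 1289 [537.8 -43.5] [  7.8 119.1] 88.0 z [0.0363 0.0388 0.0407] med [ 0.5281 -0.0443  0.0388]
```

```bash
python3 -m jog '[[[0,0,15,0,0,0,10],[0,-0.3,30,0,0,0,10],[0,-0.3,42,0,0,0,10],[0,-0.3,47,0,0,0,10],[0,-0.3,47,0,0,0,10],[0,-0.3,47,0,0,0,10]]]' >/dev/null
python3 - <<'E'
from h import *
plan([.5305,-.2061,.0784],-2)
d=grab('wrist'); s=ctrl.get_state(); pinaxis(d,s); W=fcloud(d)
Z=np.nan_to_num(W[...,2]); c=np.hypot(W[...,0]-.539,W[...,1]-.0088)<.09
for a,b in((.09,.103),(.036,.043)):
    m=c&(Z>a)&(Z<b); print(m.sum()); 
    if m.sum()>50: rect(W,m,'m')
d=grab('scene'); im=d['image'][220:320,200:400]; cv2.imwrite('pics/s1.png',cv2.resize(im,(800,400),interpolation=cv2.INTER_CUBIC)[:,:,::-1])
E
```

```text
shift [ 0.9 -0.4  0.2] turn [ 0.01  0.01 -0.06] pos [ 0.5309 -0.207   0.0786] t 15.0 F [ 0.   1.6 -3.1] grip 59.98788379132748 0.22333333275357609
pin y(tool)= 0.04 + x*0.0057 ; z(tool)= -1.50 + x*0.0021 at tip x140: 0.8 -1.2 xmax 129.4
0
0
```

View pics/s1.png

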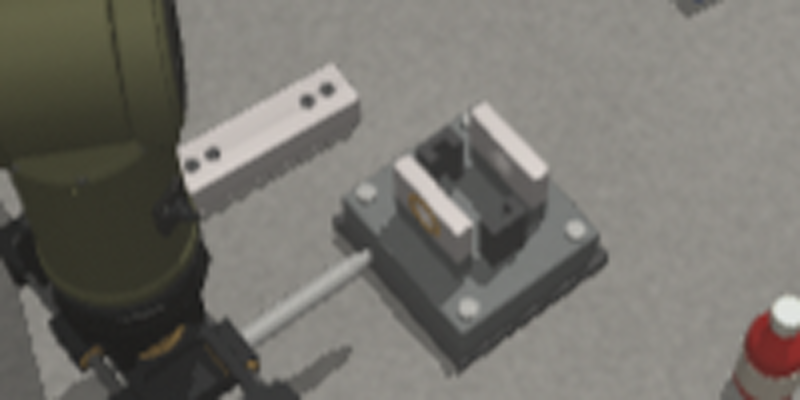

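The scene crop shows the pin's tip at (365,257) heading for the bronze near bushing at (425,212). I'll check both against projected expectations.

```bash
python3 - <<'E'
from h import *
d=load('scene'); im=d['image']; f=240/np.tan(np.radians(float(d['fov_y']))/2)
K=np.array([[f,0,d['cx']],[0,f,d['cy']],[0,0,1]]); pr=lambda p: cv2.projectPoints(np.float64(p),d['rvec'].ravel(),d['tvec'].ravel(),K,None)[0][:,0].round(2)
a=np.radians(88); ax=np.array([np.cos(a),np.sin(a),0]); o=np.array([.539,.0088,.08])
print('bore near face',pr([o-.035*ax, o-.035*ax+[.001,0,0], o-.035*ax+[0,0,.001]]))
c=[220,200]; h=cv2.cvtColor(im,cv2.COLOR_RGB2HSV)
m=np.zeros((480,640),bool); m[262:282,296:316]=1
q=m&(h[...,0]>10)&(h[...,0]<28)&(h[...,1]>90); v,u=np.where(q); print('ring',len(u),u.min(),u.max(),v.min(),v.max(),u.mean(),v.mean())
s=ctrl.get_state(); T=R.from_rotvec(s['tool_rot'])
print('pin exp',pr([s['position']+T.apply([x/1000,.0004+.0000029*x,-.0014]) for x in(60,90,120,140)]))
for u in(268,275,282,289):
    col=im[272:312,u].astype(int).sum(1); print(u,[int(k) for k in col])
# lug top corners check
W=cloud(d); Z=np.nan_to_num(W[...,2]); rect(W,(Z>.09)&(Z<.103)&(np.hypot(W[...,0]-.539,W[...,1]-.0088)<.06),'lugs')
E
```

```text
bore near face [[306.71 273.57]
 [306.98 273.86]
 [306.71 273.37]]
ring 11 302 309 269 278 305.6363636363636 273.6363636363636
pin exp [[264.85 302.96]
 [275.59 295.5 ]
 [286.13 288.18]
 [293.05 283.38]]
268 [407, 406, 402, 396, 401, 408, 412, 411, 410, 407, 412, 416, 418, 415, 413, 404, 399, 406, 410, 407, 401, 400, 409, 399, 419, 471, 522, 525, 477, 429, 359, 303, 354, 404, 403, 404, 412, 417, 415, 408]
275 [420, 418, 412, 407, 402, 404, 405, 409, 407, 402, 401, 398, 402, 410, 410, 410, 407, 408, 414, 429, 463, 506, 518, 488, 438, 371, 320, 366, 413, 419, 417, 417, 418, 415, 413, 414, 413, 413, 418, 422]
282 [407, 408, 407, 403, 410, 415, 402, 398, 407, 413, 414, 408, 411, 416, 428, 462, 501, 518, 496, 446, 385, 331, 355, 393, 403, 405, 405, 404, 406, 409, 413, 415, 411, 404, 407, 369, 313, 295, 290, 291]
289 [338, 290, 231, 195, 195, 191, 188, 183, 179, 177, 205, 396, 499, 481, 435, 366, 316, 358, 405, 404, 404, 407, 408, 410, 407, 406, 412, 416, 408, 406, 413, 411, 405, 402, 408, 410, 408, 417, 424, 421]
lugs 301 [536.7   7.2] [72.1 62. ] 87.4 z [0.0907 0.0987 0.1025] med [ 0.5376 -0.0153  0.0987]
```

All consistent within the calibration. Inserting to the gap first.

```bash
python3 -m jog '[[[10,-0.4,0,0,0,0,10],[20,-0.4,0,0,0,0,10],[30,-0.4,0,0,0,0,10],[38,-0.4,0,0,0,0,10],[44,-0.4,0,0,0,0,10],[50,-0.4,0,0,0,0,10],[55,-0.4,0,0,0,0,10],[60,-0.4,0,0,0,0,10],[60,-0.4,0,0,0,0,10],[60,-0.4,0,0,0,0,10]]]'
```

```text
time: 16.1
position: [0.5325, -0.1469, 0.0786]
tool_rot: [2.26, 2.181, -0.0]
ft_force: [-0.7, 0.6, -2.3]
grip_width: 0.224
grip_force: 60.0
```

```bash
python3 -m jog '[[[8,0,0,0,0,0,10],[16,0,0,0,0,0,10],[22,0,0,0,0,0,10],[28,0,0,0,0,0,10],[34,0,0,0,0,0,10],[40,0,0,0,0,0,10],[45,0,0,0,0,0,10],[50,0,0,0,0,0,10],[50,0,0,0,0,0,10],[50,0,0,0,0,0,10]]]'
```

```text
time: 17.1
position: [0.5343, -0.0968, 0.0786]
tool_rot: [2.26, 2.182, -0.0]
ft_force: [-0.2, -0.8, -2.5]
grip_width: 0.219
grip_force: 60.0
```

```bash
python3 -m jog '[[[8,0,0,0,0,0,10],[16,0,0,0,0,0,10],[22,0,0,0,0,0,10],[27,0,0,0,0,0,10],[30,0,0,0,0,0,10],[30,0,0,0,0,0,10],[30,0,0,0,0,0,10],[30,0,0,0,0,0,10]]]'
python3 - <<'E'
from h import *
a=grab('scene')['image'][220:320,200:400]; b=grab('wrist')
cv2.imwrite('pics/end.png',np.vstack([cv2.resize(a,(600,300),interpolation=cv2.INTER_CUBIC),cv2.resize(b['image'][:320],(600,300))])[:,:,::-1])
t=cloud(grab('top')); Z=np.nan_to_num(t[...,2]); rect(t,(Z>.09)&(np.hypot(t[...,0]-.447,t[...,1]-.348)<.09),'plate')
W=fcloud(b); s=ctrl.get_state(); P=R.from_rotvec(s['tool_rot']).inv().apply((W-s['position']).reshape(-1,3)).reshape(W.shape)*1000
h=cv2.cvtColor(b['image'],cv2.COLOR_RGB2HSV); m=(h[...,0]<20)&(h[...,1]>150)&(abs(P[...,1])<15)&(abs(P[...,2])<20); print('handle front x',np.percentile(P[m][:,0],[99,100]))
E
```

```text
time: 17.9
position: [0.5353, -0.0672, 0.0786]
tool_rot: [2.261, 2.181, -0.0]
ft_force: [0.1, 0.2, -2.6]
grip_width: 0.223
grip_force: 60.0
plate 102 [448.6 346.2] [10.4 61.2] 81.8 z [0.0918 0.1052 0.1126] med [0.4463 0.3456 0.1052]
handle front x [23.40699451 24.57329897]
```

View pics/end.png

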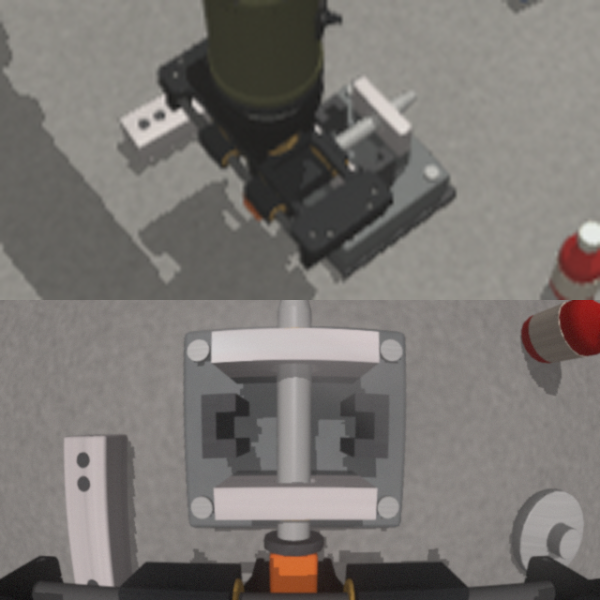

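The pin runs through both lugs (lower view, shank at (295,420)) and its nose sticks out beyond the far lug (upper view, (410,97)). The collar is outside the near lug at (295,543). The tip is about 64 mm past the bore centre, the side force is near zero, and the plate still stands in the bin.

```bash
python3 -c "
from bench import ctrl
print(ctrl.close_job())"
```

```text
the job is handed in; nothing more can be done
None
```

I handed the job in at about 18 s: the plate stands in the blue bin, and the pin goes through both bushings with its tip about 29 mm beyond the far lug, still held by its handle; the hand-in returned no verdict.

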